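# Lay out a stripped piston pump for inspection

### The job

Lay the stripped piston pump out for inspection in one straight row along the middle of the blue mat, in line with the cylinder block that stands on it: the bronze valve plate to the left of the block, the piston, lifted out of its bore in the block, standing upright to the right of the block, and the steel retainer plate to the right of the piston, with the ball guide resting dome up on the centre of the retainer plate. Left and right are as seen from the robot; leave two to five centimetres clear between neighbours in the row. Drop nothing (these are lapped parts), let go of everything, and do not disturb the bearing, the gauge and the fitting that lie among the parts.

Things in the scene. Friction and masses are not known exactly. Their poses are not given: they have to be found in the camera images.
- mat: Thin blue rubber mat fixed on the bench, 130 x 400 mm, 2 mm thick, pale border line. Origin: on the bench top (z = 0) directly under the cylinder block's axis; y runs along the mat's long middle line, to the left as seen from the robot; x runs away from the robot. The mat spans y -230 to +170 mm, x -65 to +65 mm. Turned up to 9 degrees.
- block: Cylinder block: upright bright steel cylinder, diameter 72 mm, 58 mm high, fixed on the mat at any yaw. Origin: centre of its underside (2 mm above the bench). Seven upright bores of 18 mm diameter on a circle of 24 mm radius round a centre hole; all empty but the one on its own +x axis, 34 mm deep (floor 24 mm above the origin), which holds the piston.
- piston: Piston, loose, 0.1 kg, 64 mm long: steel skirt of 17 mm diameter from the foot to 42 mm, 15 mm neck, bronze slipper disc of 22 mm diameter on top, 58 to 64 mm above the foot. Origin: centre of the flat foot, z to the slipper. At the start upright in the block's bore, foot on its floor, 0.5 mm play all round, 30 mm of it above the block.
- valve_plate: Valve plate, loose, about 0.14 kg: flat round bronze disc, 62 mm in diameter and 8 mm thick, with two kidney-shaped slots and a centre hole. It lies flat on the bench. Origin: centre of the underside, z up.
- retainer: Retainer plate, loose, about 0.12 kg: flat round bright grey steel disc, 62 mm in diameter and 8 mm thick, with a ring of seven round holes and a 23 mm centre hole. It lies flat on the bench. Origin: centre of the underside, z up.
- guide: Ball guide, loose, about 0.09 kg: bright steel bush, a cylinder of 34 mm diameter up to 14 mm, then a dome up to about 26 mm with a dark 13 mm hole in its top. It stands dome up on the bench. Origin: centre of the flat underside, z up.
- bearing: Bystander, loose: ball bearing lying flat, 47 mm in diameter, 14 mm thick, steel rings with a dark blue seal between. Origin: centre of the underside.
- gauge: Bystander, loose: pressure gauge lying on its back, black case 50 mm in diameter and 28 mm high, white dial, a brass stem reaching 50 mm from its centre along its own -x axis. Origin: centre of the underside of the case.
- fitting: Bystander, loose: pale yellow zinc-plated pipe adaptor standing on its hexagon (33 mm across corners, 18 mm high), threaded neck of 22 mm diameter above it, 38 mm high in all. Origin: centre of the underside.
Mind the look-alikes: they are no part of the job. What is shaped like the guide but green or purple is not meant.

How it is judged (in metres and radians):
At the end, for the whole second after the job is handed in: On the mat, upright or flat, at rest, within 15 mm of its middle line: valve plate 77 to 127 mm left of the block axis, piston 57 to 107 mm right of it, retainer right of the piston, 52 to 102 mm between centres. Ball guide dome up on the retainer, within 10 mm of its centre (x of valve_plate in the frame of mat between -0.015 and 0.015 m and angle between each of valve_plate, piston, retainer, guide's own z axis and vertical below 0.1 rad and z of valve_plate in the frame of mat between -0.001 and 0.006 m and linear speed of each of valve_plate, piston, retainer, guide below 0.01 m/s and angular speed of each of valve_plate, piston, retainer, guide below 0.1 rad/s and x of piston in the frame of mat between -0.015 and 0.015 m and z of piston in the frame of mat between -0.001 and 0.006 m and x of retainer in the frame of mat between -0.015 and 0.015 m and z of retainer in the frame of mat between -0.001 and 0.006 m and y of valve_plate in the frame of mat between 0.077 and 0.127 m and y of piston in the frame of mat between -0.107 and -0.057 m and y of retainer in the frame of mat below -0.1 m and horizontal distance between retainer and piston between 0.052 and 0.102 m and horizontal distance between guide and retainer below 0.01 m and z of guide in the frame of retainer between 0.005 and 0.011 m); the robot touches nothing.
It fails at once if the bearing, the gauge or the fitting is shifted by more than 20 mm (distance of any of bearing, gauge, fitting from where it was at the start of the episode above 0.02 m).
It fails at once if a part of the pump is dropped (falls free from more than about 25 mm) ((linear speed of valve_plate above 0.7 m/s and contact force between the fingers and valve_plate below 0.05 N) or (linear speed of piston above 0.7 m/s and contact force between the fingers and piston below 0.05 N) or (linear speed of retainer above 0.7 m/s and contact force between the fingers and retainer below 0.05 N) or (linear speed of guide above 0.7 m/s and contact force between the fingers and guide below 0.05 N)).
It also fails if it takes over 96 s, if anything falls off the work surface, if the arm or the gripper's body presses on something with over 40 N, if the wrist force passes 120 N, or if a joint passes its speed limit or range.

### The arm

A 7-joint arm with a two-finger parallel gripper is mounted at the origin on the work surface. World frame = base frame: x ahead of the robot, y to its left, z up, the work surface at z = 0. Lengths are in m, angles in degrees, forces in N, time in s.
With the tool pointing down it reaches from about 0.425 to 0.875 m from the base axis. Payload 8.4 kg.
Tool frame: the origin (TCP) lies between the finger pads; the fingertips stand 19 mm ahead of it and the grasp point (between the pads) is the TCP; z points along the fingers, y is the line along which they close (so a half turn about z gives the same grasp; the last joint's range is limited). The gripper opens to 85 mm and grips with 20 to 120 N. Pads are 22 mm wide; open, the fingers measure 114 mm over their backs; the gripper's body (76 mm by 85 mm) begins 54 mm behind the grasp point. The pads swing forward as they close: fully open they stand 13 mm farther back than shut.
Start: joints at [57.685, 19.091, 2.286, 83.961, -0.768, 76.965, -3.352], TCP at [0.291, -0.581, 0.217] pointing down, gripper open.
Joint ranges: [-147.57, 147.57], [-21.85, 119.76], [-74.77, 79.35], [14.55, 137.4], [-85.83, 265.84], [4.83, 119.75], [-152.11, 152.11]. Speed limits (degrees/s): [127.2, 127.2, 159.86, 159.86, 180, 180, 180].

### API

Orientations are given as a 3x3 rotation matrix whose columns are the frame's x, y, z axes.
In Python, from workcell import env, cams gives the robot as it stands. The module is installed in compiled form; this text tells all that it offers.
- The arm moves only by the shell command python3 -m handwheel 'ROWS' [FORCE]. ROWS is JSON, a list of rows, each an object of numbers: "wx", "wy", "wz": the turn, a rotation vector about the tool's x, y, z as a fraction of full scale; "dx", "dy", "dz": the shift along the tool's x, y, z as a fraction of full scale; "fingers": the opening, from 0 (shut) to 1 (fully open). In form: [{"wx": .., "wy": .., "wz": .., "dx": .., "dy": .., "dz": .., "fingers": ..}, ...]. A call has 1 to 12 rows; each row shifts and turns the commanded pose from where the row before left it, along the tool's axes as they then stand; what a row does not reach is not made up. Full scale, the value 1, is 0.2 m for a shift and 30 degrees for a turn. A row lasts 1/10 s, in which the tool goes at most 50 mm and 8.59 degrees, less where a joint would pass 70% of its speed; a pose out of reach is approached as far as the arm can. A call with a number of a shift or a turn outside -1 to 1 is refused whole. A call with a gripper value outside its range is refused whole. The fingers move at their own pace and stop on an object; FORCE is the grip in N (left out, the last holds). Time passes only in rows, so rows that do not move let the fingers close. It gives the time, the measured TCP pose, the force, the opening and the grip force at its end, in the units of the state.
- env.get_state(): the state, without advancing time (a new reading comes with each control period).
- cams.get_image(name): name is "scene" or "top" or "wrist"; returns a dict with "color" (480x640x3 uint8, red, green, blue), "K" (3x3 intrinsics, pixels), "cam_to_world" (4x4, takes a point from camera to world coordinates). Camera axes: x right, y down, z forward; pixel columns grow to the right and rows downward; lengths in m; the calibration is good to about 2 mm. A picture is of the moment at which its call begins. There is no depth.
- env.hand_in(): hands the job in; it is judged then, once.
The state is a dict: "clock": time; "joints": joint angles; "qd": joint speeds; "joint_torque": joint torques, N m; "tcp_pos": TCP position; "tool_rot": TCP orientation; "contact_force": force on the tool from outside, world axes, zero at the start; "moment": the same for the moment, N m; "width": finger opening in m; "finger_force": force on a finger pad.
Only numpy, scipy, OpenCV 4.12 (cv2) and the standard library are available. Lean on these libraries where they do the work, as an engineer would, in place of code of your own. Each camera call takes 0.05 s, during which the arm holds its last target. There are 200 camera calls.

## Working session

There is one attempt and no reset: what is moved stays moved. The work goes in short steps, Python scripts to look and compute and a shell command to move; the robot and the scene stay as the last step left them, time stands still between calls to the robot, and variables do not carry over. Pictures are saved under pics/ and viewed, at most 14 in all, crops included, and the job is handed in when it is done.

```bash
mkdir -p pics; python3 - <<'E'
from workcell import env,cams
import cv2
s=env.get_state();print(s['clock'],s['tcp_pos'],s['tool_rot'],s['width'])
for n in('top','scene'):
    d=cams.get_image(n);cv2.imwrite(f'pics/{n}0.png',d['color'][:,:,::-1]);print(n,d['K'],d['cam_to_world'])
E
```

```text
0.0 [ 0.29108529 -0.58063769  0.21622416] [[ 8.93930917e-01  4.48203978e-01 -8.42605978e-04]
 [ 4.48204751e-01 -8.93929845e-01  1.39030531e-03]
 [-1.30090263e-04 -1.62049690e-03 -9.99998679e-01]] 0.08558259449972552
top [[443.6038312    0.         320.35085503]
 [  0.         443.6038312  237.43204283]
 [  0.           0.           1.        ]] [[ 0.00277376 -0.99467841  0.10299114  0.44954874]
 [-0.999784   -0.00487982 -0.02020256  0.04111667]
 [ 0.02059763 -0.10291285 -0.99447709  0.89559253]
 [ 0.          0.          0.          1.        ]]
scene [[441.10770015   0.         313.58928002]
 [  0.         441.10770015 241.0253929 ]
 [  0.           0.           1.        ]] [[-0.53460459  0.63529855 -0.55730933  1.19788439]
 [ 0.8448919   0.38706914 -0.36923592  0.43622705]
 [-0.0188578  -0.66826136 -0.74368753  0.89049327]
 [ 0.          0.          0.          1.        ]]
```

View pics/top0.png

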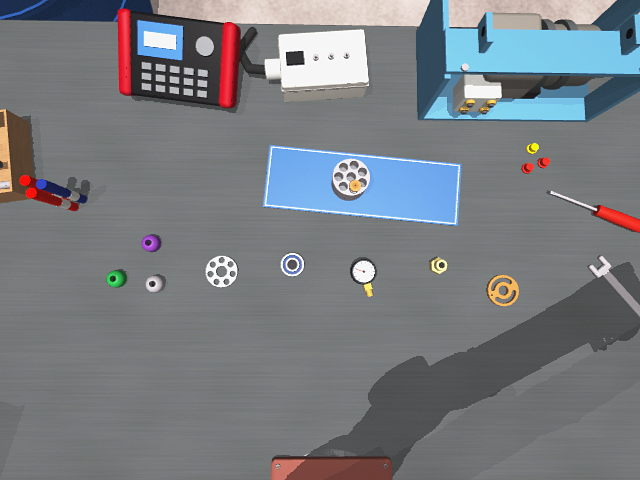

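View pics/scene0.png

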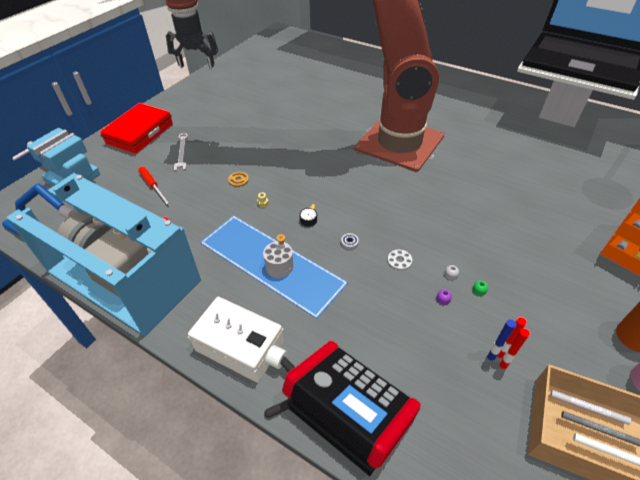

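The top view shows the bronze valve plate at (503,291), the retainer at (221,271), the plain steel guide at (154,284), the block at (351,177) and the piston slipper at about (356,185). The bearing, gauge and fitting are at (292,264), (363,271) and (438,265). The scene view agrees with this. Next I measure positions.

```bash
cat >h.py <<'E'
import numpy as np,cv2
from workcell import env,cams
def back(d,px,z):
    T=d['cam_to_world'];r=T[:3,:3]@np.linalg.inv(d['K'])@np.array([px[0],px[1],1.]);o=T[:3,3]
    return o+r*(z-o[2])/r[2]
def proj(d,P):
    T=d['cam_to_world'];c=T[:3,:3].T@(np.asarray(P,float)-T[:3,3]);p=d['K']@c;return p[:2]/p[2]
def blob(mask,c,r):
    "filled hull centroid of mask within r px of c"
    m=np.zeros(mask.shape,np.uint8);cv2.circle(m,c,r,255,-1);m&=mask.astype(np.uint8)*255
    m=cv2.morphologyEx(m,cv2.MORPH_OPEN,np.ones((2,2),np.uint8))
    pts=cv2.findNonZero(m);h=cv2.convexHull(pts);M=cv2.moments(h)
    return (M['m10']/M['m00'],M['m01']/M['m00']),cv2.contourArea(h)
def off(P):
    "tool-frame shift from the current TCP to P, mm"
    s=env.get_state();return 1000*s['tool_rot'].T@(np.array(P)-s['tcp_pos'])
E
python3 - <<'E'
from h import *
d=cams.get_image('top');im=d['color'];hsv=cv2.cvtColor(im,cv2.COLOR_RGB2HSV);H,S,V=cv2.split(hsv)
blue=((H>100)&(H<118)&(S>110)&(V>120))
m=np.zeros(H.shape,np.uint8);m[140:232,255:470]=blue[140:232,255:470]*255
h=cv2.convexHull(cv2.findNonZero(m)).reshape(-1,2)
W=np.array([back(d,p,.002)[:2] for p in h])
r=cv2.minAreaRect((W*1000).astype(np.float32));print('mat',r,cv2.boxPoints(r))
bronze=(H>8)&(H<25)&(S>120)&(V>100); bright=(V>150)&(S<60)
for n,mk,c,rr,z in(('valve',bronze,(503,291),24,.008),('slip',bronze,(356,185),12,.090),('ret',bright,(221,271),24,.008),('guide',(V>120)&(S<60),(154,284),14,.012),('block',(V>125)&(S<70),(351,176),24,.06)):
    p,a=blob(mk,c,rr);P=back(d,p,z);k=443.6/(.8956-z);print(n,np.round(p,1),'diam mm',2*np.sqrt(a/np.pi)/k*1000,P.round(4),'reach',np.hypot(*P[:2]).round(3))
E
```

```text
mat ((651.359375, -63.70930480957031), (400.1097106933594, 130.3500518798828), 84.7011947631836) [[ 567.98785 -256.89035]
 [ 697.7808  -268.92816]
 [ 734.7309   129.47174]
 [ 604.9379   141.50955]]
valve [503.5 291.1] diam mm 62.01695480898059 [ 0.4352 -0.3442  0.008 ] reach 0.555
slip [355.8 186. ] diam mm 19.003439169172847 [ 0.629  -0.0407  0.09  ] reach 0.63
ret [221.8 272.1] diam mm 62.79296269661838 [0.4712 0.2188 0.008 ] reach 0.519
guide [155. 285.] diam mm 53.75479914254407 [0.4454 0.3481 0.012 ] reach 0.565
block [352.1 176.8] diam mm 71.81247768192763 [ 0.6536 -0.0366  0.06  ] reach 0.655
```

Mat comes out at 400 x 130 mm and the discs at 62 mm, so the measurement is sound. I turn the tool so that y lies along mat x and x along mat y.

```bash
python3 -m handwheel '[{"wz":-0.24,"fingers":1},{"wz":-0.24,"fingers":1},{"wz":-0.24,"fingers":1},{"wz":-0.24,"fingers":1},{"wz":-0.24,"fingers":1},{"wz":-0.24,"fingers":1},{"wz":-0.24,"fingers":1},{"wz":-0.24,"fingers":1},{"fingers":1}]' 40
python3 - <<'E'
from h import *
s=env.get_state();print(s['tool_rot'].round(4),s['joints'])
d=cams.get_image('top');H,S,V=cv2.split(cv2.cvtColor(d['color'],cv2.COLOR_RGB2HSV))
for t in(140,160,180):
    p,a=blob((V>t)&(S<40),(154,284),13);print(p,2*np.sqrt(a/np.pi)/443.6*880,back(d,p,.012))
print(off([.4352,-.3442,.2]))
E
```

```text
[[ 8.939e-01  4.483e-01 -6.000e-04]
 [ 4.483e-01 -8.939e-01  1.100e-03]
 [-1.000e-04 -1.300e-03 -1.000e+00]] [57.68503153 19.1230918   2.28188794 83.99900526 -0.76725989 76.96635887
 -3.3520881 ]
(154.06719022687608, 284.72513089005236) 30.935908718814026 [0.44597977 0.34988049 0.012     ]
(153.87171717171717, 284.90101010101006) 28.753331148942348 [0.44563496 0.35024779 0.012     ]
(153.42841163310962, 284.92393736017897) 27.323688664860796 [0.44558782 0.35111094 0.012     ]
[ 234.76861382 -146.935953     16.68463691]invalid input at $[0]: expected keys wx, wy, wz, dx, dy, dz, fingers
```

```bash
python3 -m handwheel '[{"wx":0,"wy":0,"wz":-0.24,"dx":0,"dy":0,"dz":0,"fingers":1},{"wx":0,"wy":0,"wz":-0.24,"dx":0,"dy":0,"dz":0,"fingers":1},{"wx":0,"wy":0,"wz":-0.24,"dx":0,"dy":0,"dz":0,"fingers":1},{"wx":0,"wy":0,"wz":-0.24,"dx":0,"dy":0,"dz":0,"fingers":1},{"wx":0,"wy":0,"wz":-0.24,"dx":0,"dy":0,"dz":0,"fingers":1},{"wx":0,"wy":0,"wz":-0.24,"dx":0,"dy":0,"dz":0,"fingers":1},{"wx":0,"wy":0,"wz":-0.24,"dx":0,"dy":0,"dz":0,"fingers":1},{"wx":0,"wy":0,"wz":-0.24,"dx":0,"dy":0,"dz":0,"fingers":1},{"wx":0,"wy":0,"wz":0,"dx":0,"dy":0,"dz":0,"fingers":1}]' 40
python3 - <<'E'
from h import *
s=env.get_state();print(s['tool_rot'].round(4),s['joints'])
print(off([.4352,-.3442,.12]))
E
```

```text
clock: 1.1
tcp_pos: [0.2912, -0.5809, 0.2169]
tool_rot: [[0.099, 0.995, -0.0], [0.995, -0.099, 0.0], [0.0, -0.0, -1.0]]
contact_force: [0.4, -0.7, 0.6]
width: 0.0852
finger_force: 0.0
[[ 9.860e-02  9.951e-01 -1.000e-04]
 [ 9.951e-01 -9.860e-02  5.000e-04]
 [ 5.000e-04 -2.000e-04 -1.000e+00]] [63.95818927 19.35339088 -5.84421919 83.60763031  1.97410902 77.16731896
 52.34185302]
[249.72898653 119.94196356  96.95616511]
```

```bash
python3 -m handwheel '[{"wx":0,"wy":0,"wz":0,"dx":0.156,"dy":0.075,"dz":0.05,"fingers":1},{"wx":0,"wy":0,"wz":0,"dx":0.156,"dy":0.075,"dz":0.05,"fingers":1},{"wx":0,"wy":0,"wz":0,"dx":0.156,"dy":0.075,"dz":0.05,"fingers":1},{"wx":0,"wy":0,"wz":0,"dx":0.156,"dy":0.075,"dz":0.05,"fingers":1},{"wx":0,"wy":0,"wz":0,"dx":0.156,"dy":0.075,"dz":0.05,"fingers":1},{"wx":0,"wy":0,"wz":0,"dx":0.156,"dy":0.075,"dz":0.05,"fingers":1},{"wx":0,"wy":0,"wz":0,"dx":0.156,"dy":0.075,"dz":0.05,"fingers":1},{"wx":0,"wy":0,"wz":0,"dx":0.156,"dy":0.075,"dz":0.05,"fingers":1},{"wx":0,"wy":0,"wz":0,"dx":0,"dy":0,"dz":0,"fingers":1},{"wx":0,"wy":0,"wz":0,"dx":0,"dy":0,"dz":0,"fingers":1}]'
python3 - <<'E'
from h import *
d=cams.get_image('wrist');cv2.imwrite('pics/w1.png',d['color'][:,:,::-1])
H,S,V=cv2.split(cv2.cvtColor(d['color'],cv2.COLOR_RGB2HSV))
q=proj(d,[.4352,-.3442,.008]);print('expected',q,d['cam_to_world'].round(3))
b=((H>8)&(H<25)&(S>120)&(V>100)).astype(np.uint8)
n,l,st,c=cv2.connectedComponentsWithStats(b);print([(st[i],c[i]) for i in range(1,n) if st[i][4]>500])
p,a=blob(b>0,tuple(int(v) for v in q),160);P=back(d,p,.008);print(p,a,P);print(off([P[0],P[1],.0155]))
E
```

```text
clock: 2.1
tcp_pos: [0.4361, -0.3441, 0.137]
tool_rot: [[0.102, 0.995, -0.0], [0.995, -0.102, 0.0], [0.0, -0.0, -1.0]]
contact_force: [-0.4, -0.7, -1.4]
width: 0.0857
finger_force: 0.0
expected [318.03701165 232.66641105] [[ 0.995 -0.099 -0.027  0.443]
 [-0.103 -0.961 -0.257 -0.279]
 [-0.     0.258 -0.966  0.293]
 [ 0.     0.     0.     1.   ]]
[]
(318.5474613686534, 242.99558498896243) 75.5 [ 0.43469645 -0.35320627  0.008     ]
[-7.84906282e+00  3.78410692e-02  1.21728789e+02]
```

View pics/w1.png

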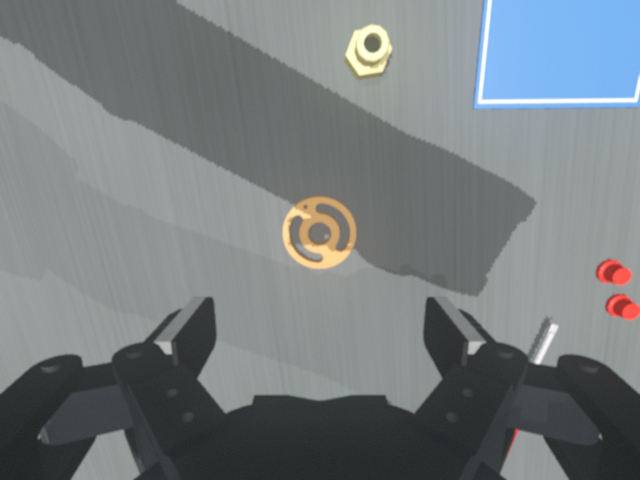

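The wrist view shows the valve plate at (319,232), within 1 px of the prediction, so the top measurement holds. I go down.

```bash
python3 -m handwheel '[{"wx":0,"wy":0,"wz":0,"dx":0,"dy":-0.003,"dz":0.08,"fingers":1},{"wx":0,"wy":0,"wz":0,"dx":0,"dy":0,"dz":0.08,"fingers":1},{"wx":0,"wy":0,"wz":0,"dx":0,"dy":0,"dz":0.08,"fingers":1},{"wx":0,"wy":0,"wz":0,"dx":0,"dy":0,"dz":0.08,"fingers":1},{"wx":0,"wy":0,"wz":0,"dx":0,"dy":0,"dz":0.08,"fingers":1},{"wx":0,"wy":0,"wz":0,"dx":0,"dy":0,"dz":0.08,"fingers":1},{"wx":0,"wy":0,"wz":0,"dx":0,"dy":0,"dz":0.05,"fingers":1},{"wx":0,"wy":0,"wz":0,"dx":0,"dy":0,"dz":0.04,"fingers":1},{"wx":0,"wy":0,"wz":0,"dx":0,"dy":0,"dz":0.03,"fingers":1},{"wx":0,"wy":0,"wz":0,"dx":0,"dy":0,"dz":0,"fingers":1}]'
```

```text
clock: 3.15
tcp_pos: [0.4348, -0.3448, 0.0166]
tool_rot: [[0.101, 0.995, -0.001], [0.995, -0.101, 0.0], [0.0, -0.001, -1.0]]
contact_force: [0.5, -0.9, -0.1]
width: 0.0852
finger_force: 0.0
```

```bash
python3 -m handwheel '[{"wx":0,"wy":0,"wz":0,"dx":0,"dy":0,"dz":0,"fingers":0.5},{"wx":0,"wy":0,"wz":0,"dx":0,"dy":0,"dz":0,"fingers":0.5},{"wx":0,"wy":0,"wz":0,"dx":0,"dy":0,"dz":0,"fingers":0.5},{"wx":0,"wy":0,"wz":0,"dx":0,"dy":0,"dz":0,"fingers":0.5},{"wx":0,"wy":0,"wz":0,"dx":0,"dy":0,"dz":0,"fingers":0.5}]' 40
```

```text
clock: 3.65
tcp_pos: [0.4353, -0.3447, 0.0173]
tool_rot: [[0.101, 0.995, 0.0], [0.995, -0.101, -0.0], [-0.0, 0.0, -1.0]]
contact_force: [1.1, 1.1, -0.7]
width: 0.0424
finger_force: 0.0
```

```bash
python3 - <<'E'
from h import *
d=cams.get_image('wrist');cv2.imwrite('pics/w2.png',d['color'][:,:,::-1])
s=env.get_state();print(s['contact_force'],s['width'],s['finger_force'],s['tcp_pos'])
E
```

```text
[-0.14867822 -0.29746908  0.43233409] 0.042827134758830265 0.0 [ 0.43527921 -0.34472393  0.01722711]
```

View pics/w2.png

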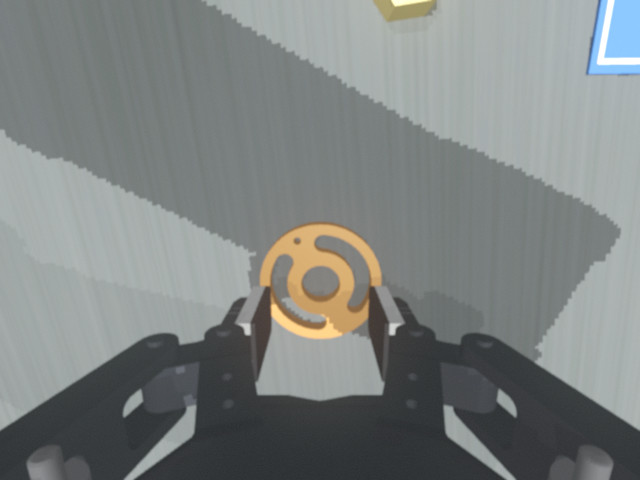

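The fingers closed above the plate: the tips stand higher than I assumed at this opening. I reopen, go 5 mm lower and close again.

```bash
python3 -m handwheel '[{"wx":0,"wy":0,"wz":0,"dx":0,"dy":0,"dz":0,"fingers":1},{"wx":0,"wy":0,"wz":0,"dx":0,"dy":0,"dz":0,"fingers":1},{"wx":0,"wy":0,"wz":0,"dx":0,"dy":0,"dz":0,"fingers":1},{"wx":0,"wy":0,"wz":0,"dx":0,"dy":0,"dz":0,"fingers":1},{"wx":0,"wy":0,"wz":0,"dx":0,"dy":0,"dz":0.015,"fingers":1},{"wx":0,"wy":0,"wz":0,"dx":0,"dy":0,"dz":0.01,"fingers":1},{"wx":0,"wy":0,"wz":0,"dx":0,"dy":0,"dz":0,"fingers":0.78},{"wx":0,"wy":0,"wz":0,"dx":0,"dy":0,"dz":0,"fingers":0.78},{"wx":0,"wy":0,"wz":0,"dx":0,"dy":0,"dz":0,"fingers":0.78}]' 40
```

```text
clock: 4.6
tcp_pos: [0.4352, -0.3447, 0.0121]
tool_rot: [[0.101, 0.995, 0.0], [0.995, -0.101, 0.0], [0.0, 0.0, -1.0]]
contact_force: [-1.1, -0.1, -0.5]
width: 0.0668
finger_force: 0.0
```

```bash
python3 -m handwheel '[{"wx":0,"wy":0,"wz":0,"dx":0,"dy":0,"dz":0,"fingers":0.62},{"wx":0,"wy":0,"wz":0,"dx":0,"dy":0,"dz":0,"fingers":0.62},{"wx":0,"wy":0,"wz":0,"dx":0,"dy":0,"dz":0,"fingers":0.62},{"wx":0,"wy":0,"wz":0,"dx":0,"dy":0,"dz":0,"fingers":0.62}]' 40
```

```text
clock: 5.0
tcp_pos: [0.4352, -0.3447, 0.0121]
tool_rot: [[0.101, 0.995, -0.0], [0.995, -0.101, 0.0], [0.0, -0.0, -1.0]]
contact_force: [-0.9, -1.2, 1.5]
width: 0.0525
finger_force: 0.0
```

```bash
python3 - <<'E'
from h import *
d=cams.get_image('wrist');s=env.get_state();T=s['tcp_pos'];R=s['tool_rot']
print(proj(d,T),proj(d,[T[0],T[1],.008]))
for w in(-.026,.026):
  for z in(0,.008,.012,.019): print(w,z,proj(d,T+R@[0,w,z]))
im=d['color'][180:460,160:480];H,S,V=cv2.split(cv2.cvtColor(d['color'],cv2.COLOR_RGB2HSV))
p,a=blob((H>8)&(H<25)&(S>100)&(V>100),(320,300),110);print(p,a,back(d,p,.008))
cv2.imwrite('pics/w3.png',cv2.resize(im[:,:,::-1],None,fx=2,fy=2))
E
```

```text
[318.63122188 291.80105195] [318.64850236 288.57429942]
-0.026 0 [264.9940861  291.85845554]
-0.026 0.008 [267.38514966 285.72941815]
-0.026 0.012 [268.50354156 282.86263289]
-0.026 0.019 [270.34916567 278.13172597]
0.026 0 [372.27219319 291.74364426]
0.026 0.008 [369.94702682 285.61923544]
0.026 0.012 [368.85946258 282.75462836]
0.026 0.019 [367.06471876 278.02733438]
(321.51380541764655, 284.708968440612) 11481.0 [ 0.43683967 -0.34280241  0.008     ]
```

View pics/w3.png

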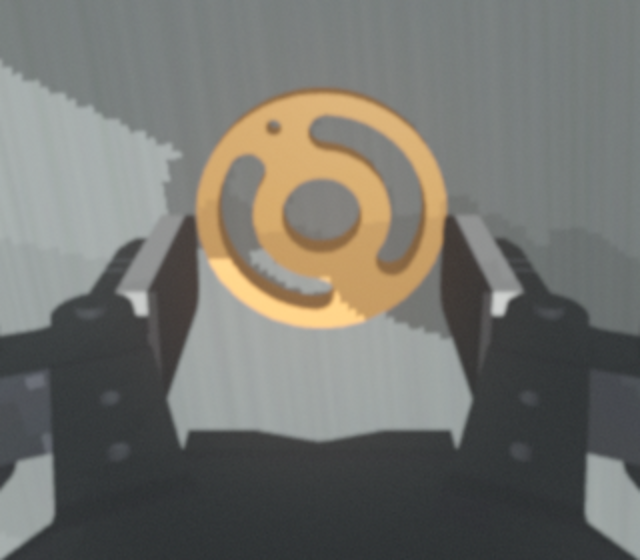

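The pads look as if they stand above the plate still. I check their height from the scene camera with predicted points drawn in.

```bash
python3 - <<'E'
from h import *
d=cams.get_image('scene');s=env.get_state();T=s['tcp_pos'];R=s['tool_rot'];print(T,s['width'])
c=proj(d,T).astype(int);x0,y0=c[0]-60,c[1]-55
im=cv2.resize(d['color'][y0:y0+90,x0:x0+120,::-1],None,fx=6,fy=6,interpolation=cv2.INTER_CUBIC)
def dot(P,col):
    q=(proj(d,P)-[x0,y0])*6;cv2.circle(im,tuple(int(v) for v in q),4,col,-1)
dot(T,(0,0,255))
for w in(-.026,.026):
    dot(T+R@[.011,w,0],(0,255,0));dot(T+R@[.011,w,.009],(255,0,255));dot(T+R@[.011,w,-.02],(255,255,0))
cv2.imwrite('pics/s2.png',im)
E
```

```text
[ 0.43521748 -0.34468606  0.01211807] 0.05270735139940604
```

View pics/s2.png

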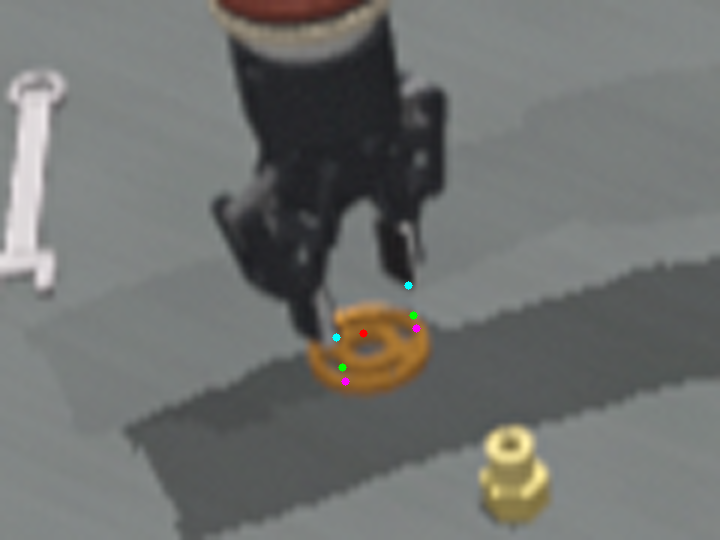

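The scene crop shows the tips about 20 mm above the reported TCP level, at the cyan dots, rather than below it. The reported TCP is therefore biased in z, and I'll go by real tip heights and contact. Open and descend in small steps.

```bash
python3 -m handwheel '[{"wx":0,"wy":0,"wz":0,"dx":0,"dy":0,"dz":0,"fingers":1},{"wx":0,"wy":0,"wz":0,"dx":0,"dy":0,"dz":0,"fingers":1},{"wx":0,"wy":0,"wz":0,"dx":0,"dy":0,"dz":0,"fingers":1},{"wx":0,"wy":0,"wz":0,"dx":0,"dy":0,"dz":0,"fingers":1},{"wx":0,"wy":0,"wz":0,"dx":0,"dy":0,"dz":0.03,"fingers":1},{"wx":0,"wy":0,"wz":0,"dx":0,"dy":0,"dz":0.03,"fingers":1},{"wx":0,"wy":0,"wz":0,"dx":0,"dy":0,"dz":0.03,"fingers":1},{"wx":0,"wy":0,"wz":0,"dx":0,"dy":0,"dz":0.025,"fingers":1},{"wx":0,"wy":0,"wz":0,"dx":0,"dy":0,"dz":0,"fingers":0.78},{"wx":0,"wy":0,"wz":0,"dx":0,"dy":0,"dz":0,"fingers":0.78}]' 40
python3 - <<'E'
from h import *
d=cams.get_image('wrist');s=env.get_state();T=s['tcp_pos'];R=s['tool_rot'];print(T,s['joints'],s['width'])
for z in(-.03,-.02,-.01,0): print(z,proj(d,T+R@[.011,-s['width']/2,z]),proj(d,T+R@[.011,s['width']/2,z]))
cv2.imwrite('pics/w4.png',cv2.resize(d['color'][180:460,160:480,::-1],None,fx=2,fy=2))
E
```

```text
clock: 6.1
tcp_pos: [0.4352, -0.3446, -0.0111]
tool_rot: [[0.101, 0.995, -0.0], [0.995, -0.101, 0.0], [0.0, -0.0, -1.0]]
contact_force: [0.6, 1.2, -0.4]
width: 0.0668
finger_force: 0.0
[ 0.43530175 -0.34473018 -0.01082892] [ 45.91661042  22.32599549 -14.22573014 109.42028927   7.09073617
  49.0894908   22.2912235 ] 0.06647083654770823
-0.03 [234.11524457 295.99767117] [403.56809135 295.84573082]
-0.02 [239.77915326 286.4844864 ] [397.99356303 286.33996656]
-0.01 [244.73859841 278.154529  ] [393.112563  278.0168165]
0 [249.11731439 270.79997291] [388.80324754 270.66851105]
```

View pics/w4.png

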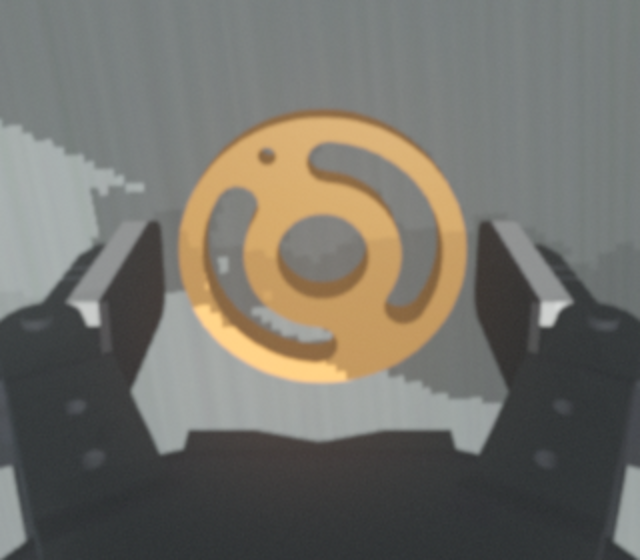

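The tips show at crop (160,222) and (478,222), which puts them about 22 mm behind the reported TCP, at z of about 11 mm. I go 7.5 mm lower.

```bash
python3 -m handwheel '[{"wx":0,"wy":0,"wz":0,"dx":0,"dy":0,"dz":0.02,"fingers":0.78},{"wx":0,"wy":0,"wz":0,"dx":0,"dy":0,"dz":0.0175,"fingers":0.78},{"wx":0,"wy":0,"wz":0,"dx":0,"dy":0,"dz":0,"fingers":0.78},{"wx":0,"wy":0,"wz":0,"dx":0,"dy":0,"dz":0,"fingers":0.5},{"wx":0,"wy":0,"wz":0,"dx":0,"dy":0,"dz":0,"fingers":0.5},{"wx":0,"wy":0,"wz":0,"dx":0,"dy":0,"dz":0,"fingers":0.5},{"wx":0,"wy":0,"wz":0,"dx":0,"dy":0,"dz":0,"fingers":0.5}]' 50
```

```text
clock: 6.85
tcp_pos: [0.4352, -0.3447, -0.018]
tool_rot: [[0.101, 0.995, -0.0], [0.995, -0.101, -0.0], [-0.0, -0.0, -1.0]]
contact_force: [-2.2, 0.5, 5.3]
width: 0.0595
finger_force: 52.9
```

Gripped, at 59.5 mm and 53 N. Lift and carry to the left of the block.

```bash
python3 -m handwheel '[{"wx":0,"wy":0,"wz":0,"dx":0,"dy":0,"dz":-0.05,"fingers":0.5},{"wx":0,"wy":0,"wz":0,"dx":0,"dy":0,"dz":-0.1,"fingers":0.5},{"wx":0,"wy":0,"wz":0,"dx":0,"dy":0,"dz":-0.1,"fingers":0.5},{"wx":0,"wy":0,"wz":0,"dx":0,"dy":0,"dz":-0.1,"fingers":0.5},{"wx":0,"wy":0,"wz":0,"dx":0,"dy":0,"dz":-0.1,"fingers":0.5},{"wx":0,"wy":0,"wz":0,"dx":0,"dy":0,"dz":-0.1,"fingers":0.5},{"wx":0,"wy":0,"wz":0,"dx":0,"dy":0,"dz":-0.05,"fingers":0.5},{"wx":0,"wy":0,"wz":0,"dx":0,"dy":0,"dz":0,"fingers":0.5}]'
python3 -m handwheel '[{"wx":0,"wy":0,"wz":0,"dx":0.181,"dy":0.077,"dz":0,"fingers":0.5},{"wx":0,"wy":0,"wz":0,"dx":0.181,"dy":0.077,"dz":0,"fingers":0.5},{"wx":0,"wy":0,"wz":0,"dx":0.181,"dy":0.077,"dz":0,"fingers":0.5},{"wx":0,"wy":0,"wz":0,"dx":0.181,"dy":0.077,"dz":0,"fingers":0.5},{"wx":0,"wy":0,"wz":0,"dx":0.181,"dy":0.077,"dz":0,"fingers":0.5},{"wx":0,"wy":0,"wz":0,"dx":0.181,"dy":0.077,"dz":0,"fingers":0.5},{"wx":0,"wy":0,"wz":0,"dx":0.181,"dy":0.077,"dz":0,"fingers":0.5},{"wx":0,"wy":0,"wz":0,"dx":0.181,"dy":0.077,"dz":0,"fingers":0.5},{"wx":0,"wy":0,"wz":0,"dx":0.181,"dy":0.077,"dz":0,"fingers":0.5},{"wx":0,"wy":0,"wz":0,"dx":0.181,"dy":0.077,"dz":0,"fingers":0.5},{"wx":0,"wy":0,"wz":0,"dx":0.181,"dy":0.077,"dz":0,"fingers":0.5},{"wx":0,"wy":0,"wz":0,"dx":0.181,"dy":0.077,"dz":0,"fingers":0.5}]'
python3 - <<'E'
from h import *
print(off([.6635,.0678,-.016]),env.get_state()['width'])
E
```

```text
clock: 7.65
tcp_pos: [0.436, -0.3453, 0.1032]
tool_rot: [[0.101, 0.995, 0.002], [0.995, -0.101, -0.002], [-0.002, 0.002, -1.0]]
contact_force: [1.3, -0.9, -1.9]
width: 0.0592
finger_force: 54.3
clock: 8.85
tcp_pos: [0.6627, 0.0702, 0.1]
tool_rot: [[0.101, 0.995, -0.002], [0.995, -0.101, -0.0], [-0.0, -0.002, -1.0]]
contact_force: [0.9, -0.6, -1.5]
width: 0.0595
finger_force: 54.3
[ -2.30039634   1.30360567 116.01658593] 0.05952531302986455
```

```bash
python3 -m handwheel '[{"wx":0,"wy":0,"wz":0,"dx":-0.01,"dy":0.005,"dz":0.08,"fingers":0.5},{"wx":0,"wy":0,"wz":0,"dx":0,"dy":0,"dz":0.1,"fingers":0.5},{"wx":0,"wy":0,"wz":0,"dx":0,"dy":0,"dz":0.1,"fingers":0.5},{"wx":0,"wy":0,"wz":0,"dx":0,"dy":0,"dz":0.1,"fingers":0.5},{"wx":0,"wy":0,"wz":0,"dx":0,"dy":0,"dz":0.08,"fingers":0.5},{"wx":0,"wy":0,"wz":0,"dx":0,"dy":0,"dz":0.05,"fingers":0.5},{"wx":0,"wy":0,"wz":0,"dx":0,"dy":0,"dz":0.03,"fingers":0.5},{"wx":0,"wy":0,"wz":0,"dx":0,"dy":0,"dz":0.02,"fingers":0.5},{"wx":0,"wy":0,"wz":0,"dx":0,"dy":0,"dz":0.01,"fingers":0.5},{"wx":0,"wy":0,"wz":0,"dx":0,"dy":0,"dz":0,"fingers":0.5}]'
python3 - <<'E'
from h import *
print(off([.6635,.0678,-.016]),env.get_state()['contact_force'])
E
```

```text
clock: 9.85
tcp_pos: [0.6638, 0.0669, -0.012]
tool_rot: [[0.101, 0.995, 0.001], [0.995, -0.101, 0.0], [0.0, 0.001, -1.0]]
contact_force: [0.4, 1.0, -1.5]
width: 0.0594
finger_force: 54.4
[ 0.88691672 -0.4231675   3.96605448] [ 0.40760208  1.00082906 -1.5001905 ]
```

```bash
python3 -m handwheel '[{"wx":0,"wy":0,"wz":0,"dx":0,"dy":0,"dz":0.01,"fingers":0.5},{"wx":0,"wy":0,"wz":0,"dx":0,"dy":0,"dz":0.0075,"fingers":0.5},{"wx":0,"wy":0,"wz":0,"dx":0,"dy":0,"dz":0,"fingers":0.5}]'
python3 - <<'E'
from h import *
s=env.get_state();print(s['contact_force'],s['tcp_pos'])
E
```

```text
clock: 10.15
tcp_pos: [0.6637, 0.0668, -0.0157]
tool_rot: [[0.101, 0.995, 0.0], [0.995, -0.101, 0.0], [0.0, 0.0, -1.0]]
contact_force: [0.4, 0.2, -2.5]
width: 0.0595
finger_force: 54.4
[ 0.37876875  0.23016595 -2.53454984] [ 0.66367324  0.06684951 -0.01574746]
```

```bash
python3 -m handwheel '[{"wx":0,"wy":0,"wz":0,"dx":0,"dy":0,"dz":0.006,"fingers":0.5},{"wx":0,"wy":0,"wz":0,"dx":0,"dy":0,"dz":0,"fingers":0.8},{"wx":0,"wy":0,"wz":0,"dx":0,"dy":0,"dz":0,"fingers":0.9},{"wx":0,"wy":0,"wz":0,"dx":0,"dy":0,"dz":0,"fingers":1},{"wx":0,"wy":0,"wz":0,"dx":0,"dy":0,"dz":0,"fingers":1},{"wx":0,"wy":0,"wz":0,"dx":0,"dy":0,"dz":-0.05,"fingers":1},{"wx":0,"wy":0,"wz":0,"dx":0,"dy":0,"dz":-0.15,"fingers":1},{"wx":0,"wy":0,"wz":0,"dx":0,"dy":0,"dz":-0.15,"fingers":1},{"wx":0,"wy":0,"wz":0,"dx":0,"dy":0,"dz":-0.1,"fingers":1},{"wx":0,"wy":0,"wz":0,"dx":0,"dy":0,"dz":0,"fingers":1}]'
python3 -m handwheel '[{"wx":0,"wy":0,"wz":0,"dx":0.082,"dy":-0.129,"dz":0,"fingers":1},{"wx":0,"wy":0,"wz":0,"dx":0.082,"dy":-0.129,"dz":0,"fingers":1},{"wx":0,"wy":0,"wz":0,"dx":0.082,"dy":-0.129,"dz":0,"fingers":1},{"wx":0,"wy":0,"wz":0,"dx":0.082,"dy":-0.129,"dz":0,"fingers":1},{"wx":0,"wy":0,"wz":0,"dx":0.082,"dy":-0.129,"dz":0,"fingers":1},{"wx":0,"wy":0,"wz":0,"dx":0.082,"dy":-0.129,"dz":0,"fingers":1},{"wx":0,"wy":0,"wz":0,"dx":0.082,"dy":-0.129,"dz":0,"fingers":1},{"wx":0,"wy":0,"wz":0,"dx":0.082,"dy":-0.129,"dz":0,"fingers":1},{"wx":0,"wy":0,"wz":0,"dx":0,"dy":0,"dz":0,"fingers":1},{"wx":0,"wy":0,"wz":0,"dx":0,"dy":0,"dz":0,"fingers":1}]'
python3 - <<'E'
from h import *
print(off([.4712,.2188,-.018]))
d=cams.get_image('wrist');H,S,V=cv2.split(cv2.cvtColor(d['color'],cv2.COLOR_RGB2HSV))
q=proj(d,[.4712,.2188,.008]);p,a=blob((V>185)&(S<40),tuple(int(v) for v in q),70);print(q,p,2*np.sqrt(a/np.pi),back(d,p,.008))
cv2.imwrite('pics/w5.png',d['color'][:,:,::-1])
d=cams.get_image('top');H,S,V=cv2.split(cv2.cvtColor(d['color'],cv2.COLOR_RGB2HSV))
q=proj(d,[.6635,.0678,.01]);p,a=blob((H>8)&(H<25)&(S>120)&(V>100),tuple(int(v) for v in q),25);print('valve',q,p,back(d,p,.01))
E
```

```text
clock: 11.15
tcp_pos: [0.6658, 0.0674, 0.0775]
tool_rot: [[0.101, 0.995, 0.006], [0.995, -0.101, 0.001], [0.001, 0.006, -1.0]]
contact_force: [1.3, 0.3, -0.1]
width: 0.0854
finger_force: 0.0
clock: 12.15
tcp_pos: [0.4712, 0.2183, 0.073]
tool_rot: [[0.099, 0.995, 0.0], [0.995, -0.099, -0.0], [-0.0, 0.0, -1.0]]
contact_force: [-0.4, -0.1, -0.4]
width: 0.085
finger_force: 0.0
[ 5.84153005e-01 -4.09280908e-02  9.10195969e+01]
[318.81503791 253.09235592] (320.5456011693253, 251.3889014893778) 91.763662356654 [0.472463   0.21985763 0.008     ]
valve [298.55646942 177.54189003] (299.5184905660377, 177.9504402515723) [0.66266806 0.06583856 0.01      ]
```

View pics/w5.png

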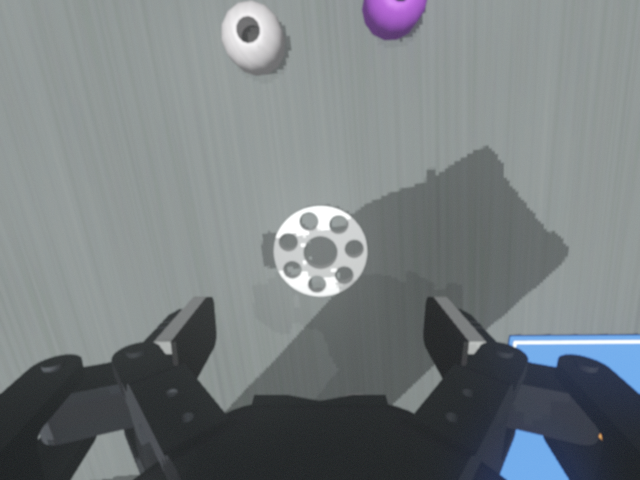

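The valve plate sits on its spot. The retainer shows at (320,251), within 1–2 mm of the estimate. I go down and grip it.

```bash
python3 -m handwheel '[{"wx":0,"wy":0,"wz":0,"dx":0.005,"dy":0.005,"dz":0.08,"fingers":1},{"wx":0,"wy":0,"wz":0,"dx":0,"dy":0,"dz":0.1,"fingers":1},{"wx":0,"wy":0,"wz":0,"dx":0,"dy":0,"dz":0.1,"fingers":1},{"wx":0,"wy":0,"wz":0,"dx":0,"dy":0,"dz":0.08,"fingers":1},{"wx":0,"wy":0,"wz":0,"dx":0,"dy":0,"dz":0.05,"fingers":1},{"wx":0,"wy":0,"wz":0,"dx":0,"dy":0,"dz":0.03,"fingers":1},{"wx":0,"wy":0,"wz":0,"dx":0,"dy":0,"dz":0.015,"fingers":1},{"wx":0,"wy":0,"wz":0,"dx":0,"dy":0,"dz":0,"fingers":1},{"wx":0,"wy":0,"wz":0,"dx":0,"dy":0,"dz":0,"fingers":0.78}]'
python3 - <<'E'
from h import *
print(off([.472,.2195,-.018]),env.get_state()['contact_force'])
E
```

```text
clock: 13.15
tcp_pos: [0.4729, 0.2192, -0.0175]
tool_rot: [[0.101, 0.995, 0.001], [0.995, -0.101, 0.0], [0.0, 0.001, -1.0]]
contact_force: [-0.1, -0.3, 0.1]
width: 0.073
finger_force: 0.0
[ 0.20812564 -0.97040915  0.50188564] [-0.0918548  -0.299571    0.09842792]
```

```bash
python3 -m handwheel '[{"wx":0,"wy":0,"wz":0,"dx":0,"dy":0,"dz":0,"fingers":0.5},{"wx":0,"wy":0,"wz":0,"dx":0,"dy":0,"dz":0,"fingers":0.5},{"wx":0,"wy":0,"wz":0,"dx":0,"dy":0,"dz":0,"fingers":0.5},{"wx":0,"wy":0,"wz":0,"dx":0,"dy":0,"dz":-0.05,"fingers":0.5},{"wx":0,"wy":0,"wz":0,"dx":0,"dy":0,"dz":-0.1,"fingers":0.5},{"wx":0,"wy":0,"wz":0,"dx":0,"dy":0,"dz":-0.1,"fingers":0.5},{"wx":0,"wy":0,"wz":0,"dx":0,"dy":0,"dz":-0.1,"fingers":0.5},{"wx":0,"wy":0,"wz":0,"dx":0,"dy":0,"dz":-0.1,"fingers":0.5},{"wx":0,"wy":0,"wz":0,"dx":0,"dy":0,"dz":-0.1,"fingers":0.5},{"wx":0,"wy":0,"wz":0,"dx":0,"dy":0,"dz":-0.04,"fingers":0.5},{"wx":0,"wy":0,"wz":0,"dx":0,"dy":0,"dz":0,"fingers":0.5}]' 50
```

```text
clock: 14.25
tcp_pos: [0.4732, 0.2193, 0.1012]
tool_rot: [[0.101, 0.995, 0.002], [0.995, -0.101, 0.001], [0.001, 0.002, -1.0]]
contact_force: [-0.3, -0.5, -1.6]
width: 0.0586
finger_force: 54.0
```

```bash
python3 -m handwheel '[{"wx":0,"wy":0,"wz":0,"dx":-0.178,"dy":0.094,"dz":0,"fingers":0.5},{"wx":0,"wy":0,"wz":0,"dx":-0.178,"dy":0.094,"dz":0,"fingers":0.5},{"wx":0,"wy":0,"wz":0,"dx":-0.178,"dy":0.094,"dz":0,"fingers":0.5},{"wx":0,"wy":0,"wz":0,"dx":-0.178,"dy":0.094,"dz":0,"fingers":0.5},{"wx":0,"wy":0,"wz":0,"dx":-0.178,"dy":0.094,"dz":0,"fingers":0.5},{"wx":0,"wy":0,"wz":0,"dx":-0.178,"dy":0.094,"dz":0,"fingers":0.5},{"wx":0,"wy":0,"wz":0,"dx":-0.178,"dy":0.094,"dz":0,"fingers":0.5},{"wx":0,"wy":0,"wz":0,"dx":-0.178,"dy":0.094,"dz":0,"fingers":0.5},{"wx":0,"wy":0,"wz":0,"dx":-0.178,"dy":0.094,"dz":0,"fingers":0.5},{"wx":0,"wy":0,"wz":0,"dx":-0.178,"dy":0.094,"dz":0,"fingers":0.5},{"wx":0,"wy":0,"wz":0,"dx":-0.178,"dy":0.094,"dz":0,"fingers":0.5},{"wx":0,"wy":0,"wz":0,"dx":0,"dy":0,"dz":0,"fingers":0.5}]'
python3 - <<'E'
from h import *
print(off([.6394,-.1921,-.016]))
E
```

```text
clock: 15.45
tcp_pos: [0.6383, -0.199, 0.0977]
tool_rot: [[0.108, 0.994, -0.002], [0.994, -0.108, -0.003], [-0.003, -0.002, -1.0]]
contact_force: [0.6, 0.1, -1.1]
width: 0.059
finger_force: 54.1
[  7.35782603   0.512408   113.67346734]
```

```bash
python3 -m handwheel '[{"wx":0,"wy":0,"wz":0,"dx":0,"dy":0,"dz":0.06,"fingers":0.5},{"wx":0,"wy":0,"wz":0,"dx":0,"dy":0,"dz":0.1,"fingers":0.5},{"wx":0,"wy":0,"wz":0,"dx":0,"dy":0,"dz":0.1,"fingers":0.5},{"wx":0,"wy":0,"wz":0,"dx":0,"dy":0,"dz":0.1,"fingers":0.5},{"wx":0,"wy":0,"wz":0,"dx":0,"dy":0,"dz":0.05,"fingers":0.5},{"wx":0,"wy":0,"wz":0,"dx":0,"dy":0,"dz":0,"fingers":0.5},{"wx":0,"wy":0,"wz":0,"dx":0,"dy":0,"dz":0,"fingers":0.5}]'
python3 - <<'E'
from h import *
print(off([.6394,-.1921,-.016]))
E
```

```text
clock: 16.15
tcp_pos: [0.639, -0.1907, 0.0181]
tool_rot: [[0.1, 0.995, 0.0], [0.995, -0.1, 0.0], [0.0, 0.0, -1.0]]
contact_force: [1.3, 0.5, -0.7]
width: 0.0591
finger_force: 54.1
[-1.41036665  0.53298463 34.08886454]
```

Within 1.5 mm. Lower it and release.

```bash
python3 -m handwheel '[{"wx":0,"wy":0,"wz":0,"dx":-0.005,"dy":0.002,"dz":0.06,"fingers":0.5},{"wx":0,"wy":0,"wz":0,"dx":0,"dy":0,"dz":0.05,"fingers":0.5},{"wx":0,"wy":0,"wz":0,"dx":0,"dy":0,"dz":0.03,"fingers":0.5},{"wx":0,"wy":0,"wz":0,"dx":0,"dy":0,"dz":0.02,"fingers":0.5},{"wx":0,"wy":0,"wz":0,"dx":0,"dy":0,"dz":0.01,"fingers":0.5},{"wx":0,"wy":0,"wz":0,"dx":0,"dy":0,"dz":0.005,"fingers":0.5},{"wx":0,"wy":0,"wz":0,"dx":0,"dy":0,"dz":0,"fingers":0.5}]'
```

```text
clock: 16.85
tcp_pos: [0.6387, -0.1924, -0.0148]
tool_rot: [[0.101, 0.995, -0.001], [0.995, -0.101, -0.0], [-0.001, -0.001, -1.0]]
contact_force: [-12.8, 2.9, 21.6]
width: 0.0593
finger_force: 56.6
```

```bash
python3 -m handwheel '[{"wx":0,"wy":0,"wz":0,"dx":0,"dy":0,"dz":-0.005,"fingers":0.5},{"wx":0,"wy":0,"wz":0,"dx":0,"dy":0,"dz":0,"fingers":0.8},{"wx":0,"wy":0,"wz":0,"dx":0,"dy":0,"dz":0,"fingers":0.9},{"wx":0,"wy":0,"wz":0,"dx":0,"dy":0,"dz":0,"fingers":1},{"wx":0,"wy":0,"wz":0,"dx":0,"dy":0,"dz":0,"fingers":1},{"wx":0,"wy":0,"wz":0,"dx":0,"dy":0,"dz":-0.05,"fingers":1},{"wx":0,"wy":0,"wz":0,"dx":0,"dy":0,"dz":-0.15,"fingers":1},{"wx":0,"wy":0,"wz":0,"dx":0,"dy":0,"dz":-0.2,"fingers":1},{"wx":0,"wy":0,"wz":0,"dx":0,"dy":0,"dz":-0.17,"fingers":1},{"wx":0,"wy":0,"wz":0,"dx":0,"dy":0,"dz":0,"fingers":1},{"wx":0,"wy":0,"wz":0,"dx":0,"dy":0,"dz":0,"fingers":1}]'
python3 - <<'E'
from h import *
d=cams.get_image('wrist');cv2.imwrite('pics/w6.png',d['color'][:,:,::-1])
H,S,V=cv2.split(cv2.cvtColor(d['color'],cv2.COLOR_RGB2HSV))
q=proj(d,[.6387,-.1924,.01]);p,a=blob((V>120)&(S<60),tuple(int(v) for v in q),60);print(q,p,2*np.sqrt(a/np.pi),back(d,p,.01))
print(off([.4458,.35,.1]))
E
```

```text
clock: 17.95
tcp_pos: [0.6398, -0.1926, 0.0994]
tool_rot: [[0.101, 0.995, 0.002], [0.995, -0.101, -0.001], [-0.0, 0.002, -1.0]]
contact_force: [-0.5, 0.2, -1.0]
width: 0.0855
finger_force: 0.0
[317.06440176 244.32865942] (318.94942948425376, 243.30065419138901) 83.51149385735387 [ 0.64015556 -0.19176579  0.01      ]
[ 520.23856228 -246.74007754   -2.07752068]
```

View pics/w6.png

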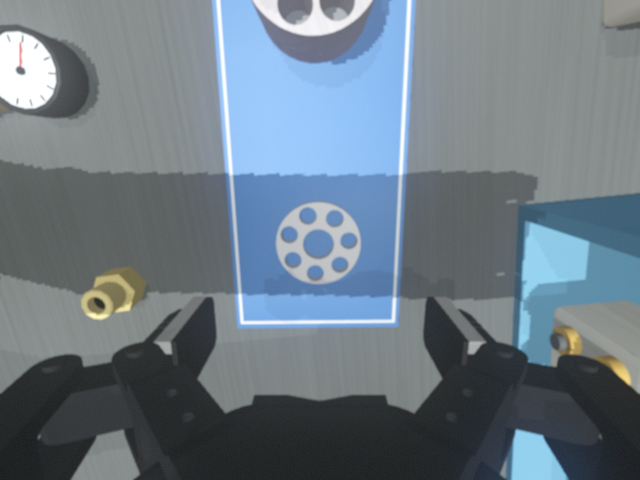

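The retainer lies flat and centred on the mat at (319,243). Now to the guide.

```bash
python3 -m handwheel '[{"wx":0,"wy":0,"wz":0,"dx":0.18,"dy":-0.0855,"dz":0,"fingers":1},{"wx":0,"wy":0,"wz":0,"dx":0.18,"dy":-0.0855,"dz":0,"fingers":1},{"wx":0,"wy":0,"wz":0,"dx":0.18,"dy":-0.0855,"dz":0,"fingers":1},{"wx":0,"wy":0,"wz":0,"dx":0.18,"dy":-0.0855,"dz":0,"fingers":1},{"wx":0,"wy":0,"wz":0,"dx":0.18,"dy":-0.0855,"dz":0,"fingers":1},{"wx":0,"wy":0,"wz":0,"dx":0.18,"dy":-0.0855,"dz":0,"fingers":1},{"wx":0,"wy":0,"wz":0,"dx":0.18,"dy":-0.0855,"dz":0,"fingers":1},{"wx":0,"wy":0,"wz":0,"dx":0.18,"dy":-0.0855,"dz":0,"fingers":1},{"wx":0,"wy":0,"wz":0,"dx":0.18,"dy":-0.0855,"dz":0,"fingers":1},{"wx":0,"wy":0,"wz":0,"dx":0.18,"dy":-0.0855,"dz":0,"fingers":1},{"wx":0,"wy":0,"wz":0,"dx":0.18,"dy":-0.0855,"dz":0,"fingers":1},{"wx":0,"wy":0,"wz":0,"dx":0.18,"dy":-0.0855,"dz":0,"fingers":1}]' >/dev/null
python3 -m handwheel '[{"wx":0,"wy":0,"wz":0,"dx":0.15,"dy":-0.07,"dz":0,"fingers":1},{"wx":0,"wy":0,"wz":0,"dx":0.15,"dy":-0.07,"dz":0,"fingers":1},{"wx":0,"wy":0,"wz":0,"dx":0.14,"dy":-0.065,"dz":0,"fingers":1},{"wx":0,"wy":0,"wz":0,"dx":0,"dy":0,"dz":0,"fingers":1},{"wx":0,"wy":0,"wz":0,"dx":0,"dy":0,"dz":0,"fingers":1},{"wx":0,"wy":0,"wz":0,"dx":0,"dy":0,"dz":0,"fingers":1}]'
python3 - <<'E'
from h import *
d=cams.get_image('wrist');cv2.imwrite('pics/w7.png',d['color'][:,:,::-1])
H,S,V=cv2.split(cv2.cvtColor(d['color'],cv2.COLOR_RGB2HSV))
q=proj(d,[.4458,.35,.012]);p,a=blob((V>170)&(S<30),tuple(int(v) for v in q),45);print(q,p,2*np.sqrt(a/np.pi),back(d,p,.012))
# dark hole in the dome top
g=cv2.medianBlur(d['color'],3).max(2);p,a=blob(g<110,tuple(int(v) for v in p),18);print('hole',p,2*np.sqrt(a/np.pi),back(d,p,.025))
print(off([.4458,.35,-.01]))
E
```

```text
clock: 19.8
tcp_pos: [0.4467, 0.3482, 0.0971]
tool_rot: [[0.102, 0.995, -0.001], [0.995, -0.102, -0.001], [-0.002, -0.001, -1.0]]
contact_force: [0.1, -0.4, -0.5]
width: 0.0852
finger_force: 0.0
[317.47185806 243.59445765] (318.35065199674, 246.81092094539525) 32.27243324562564 [0.44618044 0.34754578 0.012     ]
hole (319.5567901234568, 249.59259259259258) 13.110581167104948 [0.44721632 0.34903602 0.025     ]
[  1.91490282  -1.26652682 107.25999995]
```

View pics/w7.png

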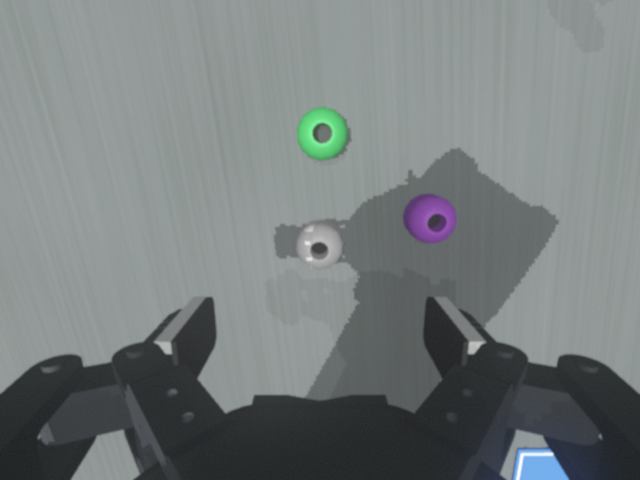

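The plain steel guide is at (319,246). The purple and green ones stay clear if I come down half closed.

```bash
python3 -m handwheel '[{"wx":0,"wy":0,"wz":0,"dx":0.0045,"dy":0,"dz":0.08,"fingers":0.65},{"wx":0,"wy":0,"wz":0,"dx":0,"dy":0,"dz":0.1,"fingers":0.65},{"wx":0,"wy":0,"wz":0,"dx":0,"dy":0,"dz":0.1,"fingers":0.65},{"wx":0,"wy":0,"wz":0,"dx":0,"dy":0,"dz":0.1,"fingers":0.65},{"wx":0,"wy":0,"wz":0,"dx":0,"dy":0,"dz":0.08,"fingers":0.65},{"wx":0,"wy":0,"wz":0,"dx":0,"dy":0,"dz":0.04,"fingers":0.65},{"wx":0,"wy":0,"wz":0,"dx":0,"dy":0,"dz":0.03,"fingers":0.65},{"wx":0,"wy":0,"wz":0,"dx":0,"dy":0,"dz":0.015,"fingers":0.65},{"wx":0,"wy":0,"wz":0,"dx":0,"dy":0,"dz":0,"fingers":0.55},{"wx":0,"wy":0,"wz":0,"dx":0,"dy":0,"dz":0,"fingers":0.45}]'
python3 - <<'E'
from h import *
print(off([.447,.349,-.012]),env.get_state()['contact_force'])
E
```

```text
clock: 20.85
tcp_pos: [0.447, 0.3509, -0.0104]
tool_rot: [[0.101, 0.995, 0.001], [0.995, -0.101, 0.001], [0.001, 0.001, -1.0]]
contact_force: [-0.4, -0.0, 0.1]
width: 0.0388
finger_force: 0.0
[-1.91484286  0.2230076   1.56919228] [-0.44211315 -0.03450139  0.06315487]
```

```bash
python3 -m handwheel '[{"wx":0,"wy":0,"wz":0,"dx":-0.006,"dy":0,"dz":0.005,"fingers":0.45},{"wx":0,"wy":0,"wz":0,"dx":0,"dy":0,"dz":0,"fingers":0.2},{"wx":0,"wy":0,"wz":0,"dx":0,"dy":0,"dz":0,"fingers":0.2},{"wx":0,"wy":0,"wz":0,"dx":0,"dy":0,"dz":0,"fingers":0.2},{"wx":0,"wy":0,"wz":0,"dx":0,"dy":0,"dz":0,"fingers":0.2}]' 40
python3 - <<'E'
from h import *
s=env.get_state();print(s['tcp_pos'],s['contact_force'])
E
```

```text
clock: 21.35
tcp_pos: [0.4469, 0.3494, -0.0114]
tool_rot: [[0.101, 0.995, 0.001], [0.995, -0.101, 0.0], [0.0, 0.001, -1.0]]
contact_force: [-0.3, -1.6, 6.0]
width: 0.0324
finger_force: 39.4
[ 0.44686201  0.34944947 -0.01142283] [-0.27339854 -1.60520944  6.03841335]
```

```bash
python3 -m handwheel '[{"wx":0,"wy":0,"wz":0,"dx":0,"dy":0,"dz":-0.05,"fingers":0.2},{"wx":0,"wy":0,"wz":0,"dx":0,"dy":0,"dz":-0.1,"fingers":0.2},{"wx":0,"wy":0,"wz":0,"dx":0,"dy":0,"dz":-0.1,"fingers":0.2},{"wx":0,"wy":0,"wz":0,"dx":0,"dy":0,"dz":-0.1,"fingers":0.2},{"wx":0,"wy":0,"wz":0,"dx":0,"dy":0,"dz":-0.1,"fingers":0.2},{"wx":0,"wy":0,"wz":0,"dx":0,"dy":0,"dz":-0.1,"fingers":0.2},{"wx":0,"wy":0,"wz":0,"dx":0,"dy":0,"dz":-0.07,"fingers":0.2},{"wx":0,"wy":0,"wz":0,"dx":0,"dy":0,"dz":0,"fingers":0.2}]' >/dev/null
python3 -m handwheel '[{"wx":0,"wy":0,"wz":0,"dx":-0.18,"dy":0.0855,"dz":0,"fingers":0.2},{"wx":0,"wy":0,"wz":0,"dx":-0.18,"dy":0.0855,"dz":0,"fingers":0.2},{"wx":0,"wy":0,"wz":0,"dx":-0.18,"dy":0.0855,"dz":0,"fingers":0.2},{"wx":0,"wy":0,"wz":0,"dx":-0.18,"dy":0.0855,"dz":0,"fingers":0.2},{"wx":0,"wy":0,"wz":0,"dx":-0.18,"dy":0.0855,"dz":0,"fingers":0.2},{"wx":0,"wy":0,"wz":0,"dx":-0.18,"dy":0.0855,"dz":0,"fingers":0.2},{"wx":0,"wy":0,"wz":0,"dx":-0.18,"dy":0.0855,"dz":0,"fingers":0.2},{"wx":0,"wy":0,"wz":0,"dx":-0.18,"dy":0.0855,"dz":0,"fingers":0.2},{"wx":0,"wy":0,"wz":0,"dx":-0.18,"dy":0.0855,"dz":0,"fingers":0.2},{"wx":0,"wy":0,"wz":0,"dx":-0.18,"dy":0.0855,"dz":0,"fingers":0.2},{"wx":0,"wy":0,"wz":0,"dx":-0.18,"dy":0.0855,"dz":0,"fingers":0.2},{"wx":0,"wy":0,"wz":0,"dx":-0.18,"dy":0.0855,"dz":0,"fingers":0.2}]' >/dev/null
python3 -m handwheel '[{"wx":0,"wy":0,"wz":0,"dx":-0.15,"dy":0.07,"dz":0,"fingers":0.2},{"wx":0,"wy":0,"wz":0,"dx":-0.15,"dy":0.07,"dz":0,"fingers":0.2},{"wx":0,"wy":0,"wz":0,"dx":-0.135,"dy":0.065,"dz":0,"fingers":0.2},{"wx":0,"wy":0,"wz":0,"dx":0,"dy":0,"dz":0.1,"fingers":0.2},{"wx":0,"wy":0,"wz":0,"dx":0,"dy":0,"dz":0.1,"fingers":0.2},{"wx":0,"wy":0,"wz":0,"dx":0,"dy":0,"dz":0.1,"fingers":0.2},{"wx":0,"wy":0,"wz":0,"dx":0,"dy":0,"dz":0,"fingers":0.2},{"wx":0,"wy":0,"wz":0,"dx":0,"dy":0,"dz":0,"fingers":0.2}]'
python3 - <<'E'
from h import *
print(off([.64,-.192,-.0014]),env.get_state()['contact_force'])
E
```

```text
clock: 24.15
tcp_pos: [0.6387, -0.1915, 0.0512]
tool_rot: [[0.1, 0.995, -0.002], [0.995, -0.1, 0.001], [0.0, -0.002, -1.0]]
contact_force: [-0.7, -0.9, -0.6]
width: 0.0326
finger_force: 39.9
[-0.40633539  1.4403233  52.63650854] [-0.71090289 -0.88211958 -0.59444886]
```

```bash
python3 -m handwheel '[{"wx":0,"wy":0,"wz":0,"dx":0,"dy":0.005,"dz":0.08,"fingers":0.2},{"wx":0,"wy":0,"wz":0,"dx":0,"dy":0,"dz":0.08,"fingers":0.2},{"wx":0,"wy":0,"wz":0,"dx":0,"dy":0,"dz":0.05,"fingers":0.2},{"wx":0,"wy":0,"wz":0,"dx":0,"dy":0,"dz":0.025,"fingers":0.2},{"wx":0,"wy":0,"wz":0,"dx":0,"dy":0,"dz":0.01,"fingers":0.2},{"wx":0,"wy":0,"wz":0,"dx":0,"dy":0,"dz":0,"fingers":0.2},{"wx":0,"wy":0,"wz":0,"dx":0,"dy":0,"dz":0,"fingers":0.2}]'
python3 - <<'E'
from h import *
print(off([.64,-.192,-.0014]),env.get_state()['contact_force'])
E
```

```text
clock: 24.85
tcp_pos: [0.6407, -0.1919, 0.0035]
tool_rot: [[0.101, 0.995, 0.001], [0.995, -0.101, -0.0], [-0.0, 0.001, -1.0]]
contact_force: [0.7, 0.3, -0.7]
width: 0.0319
finger_force: 39.9
[-0.15816194 -0.64609611  4.87480181] [ 0.73057982  0.31682705 -0.70944632]
```

```bash
python3 -m handwheel '[{"wx":0,"wy":0,"wz":0,"dx":0,"dy":-0.003,"dz":0.01,"fingers":0.2},{"wx":0,"wy":0,"wz":0,"dx":0,"dy":0,"dz":0.01,"fingers":0.2},{"wx":0,"wy":0,"wz":0,"dx":0,"dy":0,"dz":0.004,"fingers":0.2},{"wx":0,"wy":0,"wz":0,"dx":0,"dy":0,"dz":0,"fingers":0.2}]'
```

```text
clock: 25.25
tcp_pos: [0.6397, -0.1918, -0.0014]
tool_rot: [[0.101, 0.995, 0.0], [0.995, -0.101, -0.0], [-0.0, 0.0, -1.0]]
contact_force: [-2.1, -0.1, 4.9]
width: 0.032
finger_force: 40.4
```

```bash
python3 -m handwheel '[{"wx":0,"wy":0,"wz":0,"dx":0,"dy":0,"dz":0,"fingers":0.45},{"wx":0,"wy":0,"wz":0,"dx":0,"dy":0,"dz":0,"fingers":0.5},{"wx":0,"wy":0,"wz":0,"dx":0,"dy":0,"dz":0,"fingers":0.6},{"wx":0,"wy":0,"wz":0,"dx":0,"dy":0,"dz":0,"fingers":0.6},{"wx":0,"wy":0,"wz":0,"dx":0,"dy":0,"dz":-0.05,"fingers":0.6},{"wx":0,"wy":0,"wz":0,"dx":0,"dy":0,"dz":-0.15,"fingers":0.6},{"wx":0,"wy":0,"wz":0,"dx":0,"dy":0,"dz":-0.2,"fingers":0.6},{"wx":0,"wy":0,"wz":0,"dx":0,"dy":0,"dz":-0.2,"fingers":0.6},{"wx":0,"wy":0,"wz":0,"dx":0,"dy":0,"dz":-0.2,"fingers":0.6},{"wx":0,"wy":0,"wz":0,"dx":0,"dy":0,"dz":0,"fingers":0.6}]' >/dev/null
python3 -m handwheel '[{"wx":0,"wy":0,"wz":0,"dx":0.15,"dy":-0.026,"dz":0,"fingers":0.6},{"wx":0,"wy":0,"wz":0,"dx":0.15,"dy":-0.026,"dz":0,"fingers":0.6},{"wx":0,"wy":0,"wz":0,"dx":0.15,"dy":-0.026,"dz":0,"fingers":0.6},{"wx":0,"wy":0,"wz":0,"dx":0.15,"dy":-0.026,"dz":0,"fingers":0.6},{"wx":0,"wy":0,"wz":0,"dx":0.15,"dy":-0.026,"dz":0,"fingers":0.6},{"wx":0,"wy":0,"wz":0,"dx":0,"dy":0,"dz":0,"fingers":0.6},{"wx":0,"wy":0,"wz":0,"dx":0,"dy":0,"dz":0,"fingers":0.6}]'
python3 - <<'E'
from h import *
d=cams.get_image('wrist');H,S,V=cv2.split(cv2.cvtColor(d['color'],cv2.COLOR_RGB2HSV))
q=proj(d,[.629,-.0407,.09]);p,a=blob((H>8)&(H<25)&(S>100)&(V>100),tuple(int(v) for v in q),60);P=back(d,p,.09);print(q,p,2*np.sqrt(a/np.pi),P);print(off(P))
b=d['color'][:,:,::-1].copy();cv2.circle(b,tuple(int(v) for v in p),3,(0,0,255),-1);cv2.imwrite('pics/w8.png',b)
E
```

```text
clock: 26.95
tcp_pos: [0.6288, -0.0392, 0.1585]
tool_rot: [[0.099, 0.995, 0.0], [0.995, -0.099, -0.0], [-0.0, 0.0, -1.0]]
contact_force: [0.2, -0.7, 0.1]
width: 0.0513
finger_force: 0.0
[319.25670037 254.5559318 ] (320.8068587105624, 253.59314128943754) 27.81174254566965 [ 0.63011091 -0.0401294   0.09      ]
[ 0.5952869   1.16172201 68.34580072]
```

View pics/w8.png

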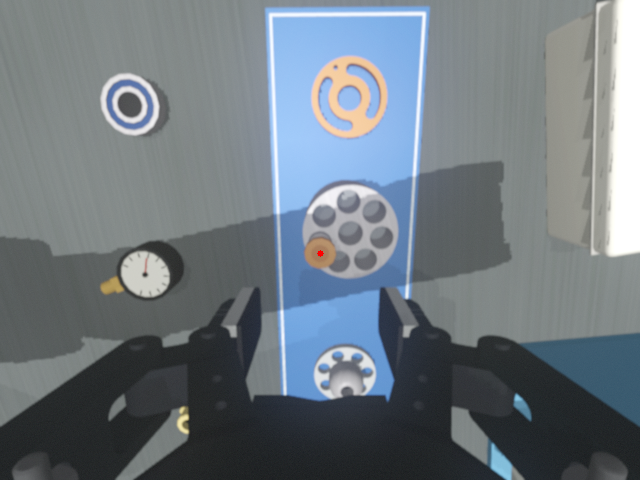

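The slipper shows at (321,254), agreeing with the top measurement to 1 mm. The guide sits on the retainer. I go down to put the tips about 10 mm above the block.

```bash
python3 -m handwheel '[{"wx":0,"wy":0,"wz":0,"dx":0.003,"dy":0.005,"dz":0.08,"fingers":0.6},{"wx":0,"wy":0,"wz":0,"dx":0,"dy":0,"dz":0.1,"fingers":0.6},{"wx":0,"wy":0,"wz":0,"dx":0,"dy":0,"dz":0.1,"fingers":0.6},{"wx":0,"wy":0,"wz":0,"dx":0,"dy":0,"dz":0.1,"fingers":0.6},{"wx":0,"wy":0,"wz":0,"dx":0,"dy":0,"dz":0.08,"fingers":0.6},{"wx":0,"wy":0,"wz":0,"dx":0,"dy":0,"dz":0.04,"fingers":0.6},{"wx":0,"wy":0,"wz":0,"dx":0,"dy":0,"dz":0.02,"fingers":0.6},{"wx":0,"wy":0,"wz":0,"dx":0,"dy":0,"dz":0,"fingers":0.4},{"wx":0,"wy":0,"wz":0,"dx":0,"dy":0,"dz":0,"fingers":0.4},{"wx":0,"wy":0,"wz":0,"dx":0,"dy":0,"dz":0,"fingers":0.4}]'
python3 - <<'E'
from h import *
print(off([.630,-.0402,.0545]),env.get_state()['contact_force'])
d=cams.get_image('scene');cv2.imwrite('pics/s9.png',cv2.resize(d['color'][200:290,210:330,::-1],None,fx=5,fy=5,interpolation=cv2.INTER_CUBIC))
E
```

```text
clock: 28.0
tcp_pos: [0.6305, -0.0394, 0.055]
tool_rot: [[0.101, 0.995, 0.001], [0.995, -0.101, -0.0], [0.0, 0.001, -1.0]]
contact_force: [-0.7, 0.0, 0.5]
width: 0.0342
finger_force: 0.0
[-0.83443433 -0.44442295  0.54569009] [-0.71093453  0.01018701  0.4710413 ]
```

View pics/s9.png

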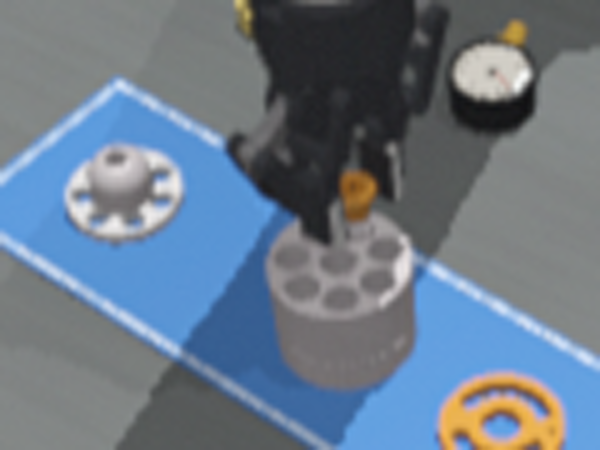

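The fingers straddle the piston, with the tips just above the block. Close and lift straight up.

```bash
python3 -m handwheel '[{"wx":0,"wy":0,"wz":0,"dx":0,"dy":0,"dz":0,"fingers":0.1},{"wx":0,"wy":0,"wz":0,"dx":0,"dy":0,"dz":0,"fingers":0.1},{"wx":0,"wy":0,"wz":0,"dx":0,"dy":0,"dz":0,"fingers":0.1},{"wx":0,"wy":0,"wz":0,"dx":0,"dy":0,"dz":0,"fingers":0.1}]' 50
```

```text
clock: 28.45
tcp_pos: [0.6303, -0.0394, 0.0548]
tool_rot: [[0.101, 0.995, 0.001], [0.995, -0.101, -0.0], [0.0, 0.001, -1.0]]
contact_force: [-1.7, 0.2, 5.9]
width: 0.0193
finger_force: 48.7
```

```bash
python3 -m handwheel '[{"wx":0,"wy":0,"wz":0,"dx":0,"dy":0,"dz":-0.02,"fingers":0.1},{"wx":0,"wy":0,"wz":0,"dx":0,"dy":0,"dz":-0.04,"fingers":0.1},{"wx":0,"wy":0,"wz":0,"dx":0,"dy":0,"dz":-0.04,"fingers":0.1},{"wx":0,"wy":0,"wz":0,"dx":0,"dy":0,"dz":-0.04,"fingers":0.1},{"wx":0,"wy":0,"wz":0,"dx":0,"dy":0,"dz":-0.04,"fingers":0.1},{"wx":0,"wy":0,"wz":0,"dx":0,"dy":0,"dz":-0.04,"fingers":0.1},{"wx":0,"wy":0,"wz":0,"dx":0,"dy":0,"dz":-0.05,"fingers":0.1},{"wx":0,"wy":0,"wz":0,"dx":0,"dy":0,"dz":0,"fingers":0.1},{"wx":0,"wy":0,"wz":0,"dx":0,"dy":0,"dz":0,"fingers":0.1}]'
python3 - <<'E'
from h import *
print(off([.6465,-.1154,.0308]),env.get_state()['contact_force'])
E
```

```text
clock: 29.35
tcp_pos: [0.63, -0.0394, 0.1084]
tool_rot: [[0.101, 0.995, 0.0], [0.995, -0.101, -0.0], [0.0, 0.0, -1.0]]
contact_force: [-0.0, 0.1, -1.2]
width: 0.0191
finger_force: 48.9
[-73.94351114  24.00421462  77.57218886] [-0.04697496  0.1181939  -1.21324385]
```

```bash
python3 -m handwheel '[{"wx":0,"wy":0,"wz":0,"dx":-0.062,"dy":0.02,"dz":0,"fingers":0.1},{"wx":0,"wy":0,"wz":0,"dx":-0.062,"dy":0.02,"dz":0,"fingers":0.1},{"wx":0,"wy":0,"wz":0,"dx":-0.062,"dy":0.02,"dz":0,"fingers":0.1},{"wx":0,"wy":0,"wz":0,"dx":-0.062,"dy":0.02,"dz":0,"fingers":0.1},{"wx":0,"wy":0,"wz":0,"dx":-0.062,"dy":0.02,"dz":0,"fingers":0.1},{"wx":0,"wy":0,"wz":0,"dx":-0.06,"dy":0.02,"dz":0,"fingers":0.1},{"wx":0,"wy":0,"wz":0,"dx":0,"dy":0,"dz":0.06,"fingers":0.1},{"wx":0,"wy":0,"wz":0,"dx":0,"dy":0,"dz":0.1,"fingers":0.1},{"wx":0,"wy":0,"wz":0,"dx":0,"dy":0,"dz":0.1,"fingers":0.1},{"wx":0,"wy":0,"wz":0,"dx":0,"dy":0,"dz":0.05,"fingers":0.1},{"wx":0,"wy":0,"wz":0,"dx":0,"dy":0,"dz":0,"fingers":0.1},{"wx":0,"wy":0,"wz":0,"dx":0,"dy":0,"dz":0,"fingers":0.1}]'
python3 - <<'E'
from h import *
print(off([.6465,-.1154,.0308]),env.get_state()['contact_force'])
d=cams.get_image('scene');cv2.imwrite('pics/s10.png',cv2.resize(d['color'][190:280,190:310,::-1],None,fx=5,fy=5,interpolation=cv2.INTER_CUBIC))
E
```

```text
clock: 30.55
tcp_pos: [0.6466, -0.1151, 0.0464]
tool_rot: [[0.1, 0.995, 0.0], [0.995, -0.1, 0.0], [0.0, 0.0, -1.0]]
contact_force: [0.2, 0.2, -0.7]
width: 0.019
finger_force: 48.9
[-0.29452986 -0.04679636 15.6143972 ] [ 0.16892736  0.23079615 -0.66820006]
```

View pics/s10.png

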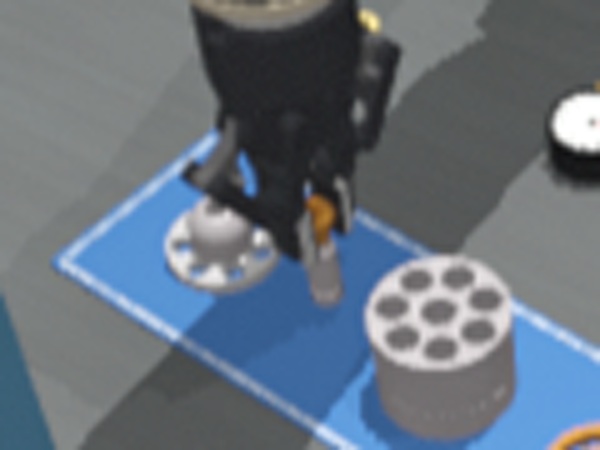

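The piston hangs upright, its foot at (326,300) between retainer and block. Lower it.

```bash
python3 -m handwheel '[{"wx":0,"wy":0,"wz":0,"dx":0,"dy":0,"dz":0.03,"fingers":0.1},{"wx":0,"wy":0,"wz":0,"dx":0,"dy":0,"dz":0.02,"fingers":0.1},{"wx":0,"wy":0,"wz":0,"dx":0,"dy":0,"dz":0.015,"fingers":0.1},{"wx":0,"wy":0,"wz":0,"dx":0,"dy":0,"dz":0.005,"fingers":0.1},{"wx":0,"wy":0,"wz":0,"dx":0,"dy":0,"dz":0.005,"fingers":0.1},{"wx":0,"wy":0,"wz":0,"dx":0,"dy":0,"dz":0,"fingers":0.1}]'
python3 - <<'E'
from h import *
s=env.get_state();print(s['tcp_pos'],s['contact_force'])
E
```

```text
clock: 31.2
tcp_pos: [0.6464, -0.1155, 0.0311]
tool_rot: [[0.101, 0.995, 0.0], [0.995, -0.101, 0.0], [0.0, 0.0, -1.0]]
contact_force: [-0.2, 0.3, -1.9]
width: 0.0188
finger_force: 48.9
[ 0.64638784 -0.11546797  0.03113369] [-0.16511836  0.31460128 -1.90379581]
```

```bash
python3 -m handwheel '[{"wx":0,"wy":0,"wz":0,"dx":0,"dy":0,"dz":0.004,"fingers":0.1},{"wx":0,"wy":0,"wz":0,"dx":0,"dy":0,"dz":0.003,"fingers":0.1},{"wx":0,"wy":0,"wz":0,"dx":0,"dy":0,"dz":0,"fingers":0.1}]'
```

```text
clock: 31.5
tcp_pos: [0.647, -0.1155, 0.0309]
tool_rot: [[0.101, 0.995, 0.001], [0.995, -0.101, -0.0], [-0.0, 0.001, -1.0]]
contact_force: [-1.8, 0.3, 7.5]
width: 0.019
finger_force: 49.3
```

Contact at 7.5 N. I open gently and evenly, then rise.

```bash
python3 -m handwheel '[{"wx":0,"wy":0,"wz":0,"dx":0,"dy":0,"dz":0,"fingers":0.25},{"wx":0,"wy":0,"wz":0,"dx":0,"dy":0,"dz":0,"fingers":0.3},{"wx":0,"wy":0,"wz":0,"dx":0,"dy":0,"dz":0,"fingers":0.4},{"wx":0,"wy":0,"wz":0,"dx":0,"dy":0,"dz":0,"fingers":0.55},{"wx":0,"wy":0,"wz":0,"dx":0,"dy":0,"dz":0,"fingers":0.6},{"wx":0,"wy":0,"wz":0,"dx":0,"dy":0,"dz":0,"fingers":0.6},{"wx":0,"wy":0,"wz":0,"dx":0,"dy":0,"dz":-0.05,"fingers":0.6},{"wx":0,"wy":0,"wz":0,"dx":0,"dy":0,"dz":-0.15,"fingers":0.6},{"wx":0,"wy":0,"wz":0,"dx":0,"dy":0,"dz":-0.2,"fingers":0.6},{"wx":0,"wy":0,"wz":0,"dx":0,"dy":0,"dz":-0.2,"fingers":0.6},{"wx":0,"wy":0,"wz":0,"dx":0,"dy":0,"dz":-0.2,"fingers":0.6},{"wx":0,"wy":0,"wz":0,"dx":0,"dy":0,"dz":0,"fingers":0.6}]'
python3 - <<'E'
from h import *
o=np.array([.6541,-.0338]);ey=np.array([.0924,.9957]);ex=np.array([.9957,-.0924])
d=cams.get_image('wrist');cv2.imwrite('pics/w11.png',d['color'][:,:,::-1])
H,S,V=cv2.split(cv2.cvtColor(d['color'],cv2.COLOR_RGB2HSV))
q=proj(d,[.647,-.1155,.066]);p,a=blob((H>8)&(H<25)&(S>100)&(V>100),tuple(int(v) for v in q),40);P=back(d,p,.066)[:2];print(q,p,2*np.sqrt(a/np.pi),P,(P-o)@ex,(P-o)@ey)
E
```

```text
clock: 32.7
tcp_pos: [0.6495, -0.1155, 0.1975]
tool_rot: [[0.101, 0.995, 0.01], [0.995, -0.101, -0.002], [-0.001, 0.011, -1.0]]
contact_force: [1.1, 0.1, 0.1]
width: 0.0514
finger_force: 0.0
[314.47420834 232.05725553] (313.9916336415676, 232.46807573756053) 21.9527029698454 [ 0.6465537  -0.11581371] 6.421498120785189e-05 -0.08235833375986674
```

View pics/w11.png

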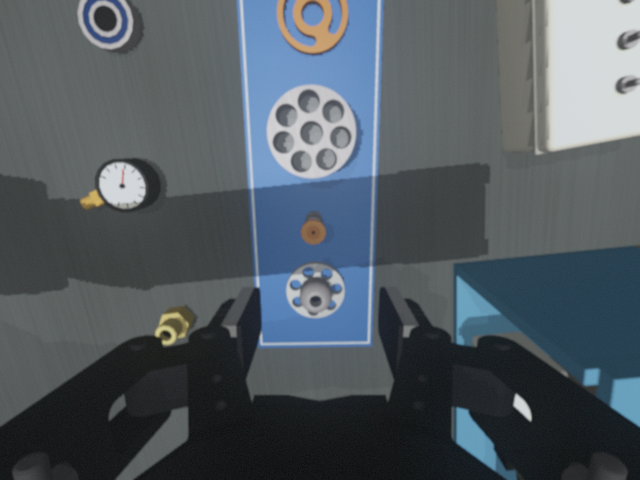

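The row is complete: valve plate (313,13), block (312,132), piston standing at (314,232), and retainer with the guide at (316,292). The bearing, gauge and fitting are untouched. I hand in.

```bash
python3 -m handwheel '[{"wx":0,"wy":0,"wz":0,"dx":0,"dy":0,"dz":0,"fingers":0.6},{"wx":0,"wy":0,"wz":0,"dx":0,"dy":0,"dz":0,"fingers":0.6},{"wx":0,"wy":0,"wz":0,"dx":0,"dy":0,"dz":0,"fingers":0.6}]' >/dev/null; python3 -c "
from workcell import env
print(env.hand_in())"
```

```text
the job is handed in; nothing more can be done
None
```

The pump is laid out along the middle of the mat (valve plate, block, upright piston, retainer with the ball guide on top), nothing was dropped and the bystanders were not touched; the job was handed in at about 33 s of the 96 s, and the hand-in call returned no verdict.

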